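Fill the condiment rack in order of height

TASK

Put the four things on the tray away in the low wooden rack, upright, one in each of the four empty compartments, so that the row steps down in height from the wooden pepper mill at one end of the rack to the garlic at the other. Leave the pepper mill and the garlic where they stand and do not knock anything over.

Things in the scene. Friction and masses are not known exactly. Their poses are not given: they have to be found in the camera images.
- grinder: slim straight grinder of grey-blue glass with a black cap, 135 mm tall, 49 mm across, the cap 49 mm across from 90 mm up to the top; best gripped 90 to 110 mm up. Origin: centre of its underside, z up its axis. Starts upright on the tray, a flat wooden one with a floor 6 mm above the worktop, a rim 16 mm high and two end handles 29 mm high
- spice_jar: glass spice jar with a green cap, 106 mm tall, 46 mm across, the cap 45 mm across from 85 mm up to the top; best gripped 62 to 90 mm up. Origin: centre of its underside, z up its axis. Starts upright on the tray
- salt_shaker: glass salt shaker with a domed grey top, 90 mm tall, 44 mm across; its top is 34 mm across from 66 to 78 mm up: best gripped 60 to 70 mm up. Origin: centre of its underside, z up its axis. Starts upright on the tray
- tin_can: small unopened food tin with straight sides, 72 mm tall, 57 mm across; best gripped 44 to 50 mm up. Origin: centre of its underside, z up its axis. Starts upright on the tray
- bay_1: cork floor of the first of the rack's four empty compartments, counted from its right-hand (-y) end, the next 80 mm on; inside 74 mm along the row, 86 mm deep. Origin: middle of the compartment, 3 mm below the cork's top; x points to the rack's back, y along the row, z up. The low dark wooden rack stands fixed, slightly turned, left or right of the tray
- bay_2: cork floor of the second of the rack's four empty compartments, counted from its right-hand (-y) end, the next 80 mm on; inside 74 mm along the row, 86 mm deep. Origin: middle of the compartment, 3 mm below the cork's top; x points to the rack's back, y along the row, z up. The cork's top is 17 mm above the worktop. Mind the wall cabinets: doors at x 0.59, handles at x 0.55, from 0.53 m up
- bay_3: cork floor of the third of the rack's four empty compartments, counted from its right-hand (-y) end, the next 80 mm on; inside 74 mm along the row, 86 mm deep. Origin: middle of the compartment, 3 mm below the cork's top; x points to the rack's back, y along the row, z up. Dividers, 6 mm thick, reach 34 mm, the front rod and back board 40 mm above the worktop
- bay_4: cork floor of the fourth of the rack's four empty compartments, counted from its right-hand (-y) end, the next 80 mm on; inside 74 mm along the row, 86 mm deep. Origin: middle of the compartment, 3 mm below the cork's top; x points to the rack's back, y along the row, z up. Before the first and after this one, 80 mm on, is an end compartment with the pepper mill or the garlic
- pepper_mill: turned wooden pepper mill, 170 mm tall, 58 mm across, loose, standing in one end compartment of the rack: it marks the tall end. Origin: centre of its underside. Leave it there
- garlic: garlic bulb, 52 mm tall and 53 mm across, loose, lying in the other end compartment: it marks the low end. Origin: centre of its underside. Leave it there
There are look-alikes about, which are no part of the job. What is shaped like the tin_can but blue is not meant.

How it is judged:
By the outcome, as a careful person would: the job done as asked, in the order asked, and still so for the second after the job is handed in, with the robot touching nothing.
It also fails if it takes over 125 s, if anything falls off the work surface, if the arm or the gripper's body presses on something with over 40 N, if the wrist force passes 120 N, or if a joint passes its speed limit or range.

ROBOT

A 6-joint arm with a two-finger parallel gripper is mounted at the origin on a cart in front of the work surface, level with it; the furniture and walls round the work are solid. World frame = base frame: x ahead of the robot, y to its left, z up, the work surface at z = 0. Lengths are in m, angles in rad, forces in N, time in s.
With the tool pointing down it reaches from about 0.275 to 0.825 m from the base axis. Payload 4.9 kg.
Tool frame: the origin (TCP) lies midway between the tips of the shut fingers; the grasp point (between the pads) lies 19 mm behind it (bot.grip_depth is the distance from the TCP to the grasp point, in m); y points along the fingers, x is the direction in which the jaws open and shut, and the axes are right-handed (so a half turn about y gives the same grasp; the last joint's range is limited). The gripper opens to 85 mm and grips with 20 to 120 N. Pads are 22 mm wide; open, the fingers measure 114 mm over their backs; the gripper's body (76 mm by 85 mm) begins 54 mm behind the grasp point. The pads swing forward as they close: fully open they stand 13 mm farther back than shut.
Start: joints at [-1.46, 0.326, -0.193, 1.052, 0, 1.437], TCP at [0.133, -0.534, 0.231] pointing down, gripper open.
Joint ranges: [-2.65, 2.65], [-0.97, 1.79], [-1.3, 1.35], [-1.93, 2.1], [-1.47, 1.37], [-3.14, 3.14]. Speed limits (rad/s): [2.57, 2.57, 3.14, 3.14, 3.14, 3.14].

INTERFACE

Orientations are given as a unit quaternion [w, x, y, z].
In Python, from cell import bot gives the robot as it stands. Calls block until the motion is done:
- bot.move_pose(position, orientation): joint-space move of the TCP to a pose.
- bot.move_linear(position, speed=0.15, rotation=None, until_force=None): straight line of the TCP; rotation=None keeps the orientation; speed is the mean speed in m/s. With until_force (N) it stops when the force on the tool has changed by that much, and returns True; else False.
- bot.goto_joints(angles): joint-space move.
- bot.set_gripper(opening, grasp_force=None): opening from 0.0 (shut) to 1.0 (fully open); grasp_force is the grip in N (None keeps the last); returns when the fingers have stopped.
- bot.wait(seconds).
- bot.solve_ik(position, orientation): joint angles nearest the present ones, or None.
- bot.camera(name): name is "scene" or "side" or "wrist"; returns the picture (400x640x3 uint8, red, green, blue); there is no depth.
- bot.calibration(name): a dict with "mtx" (3x3 intrinsics, pixels), "extrinsics" (4x4, takes a point from world to camera coordinates); the wrist camera has in their place "hand_eye" (4x4, takes a point from camera to tool coordinates, whose origin is the TCP and whose axes are the tool frame's). Camera axes: x right, y down, z forward; pixel columns grow to the right and rows downward; lengths in m; the calibration is good to about 2 mm. The wrist camera is an equidistant fisheye: a pixel r from the principal point sees the ray r / f radians off the axis. A picture is of the moment at which its call begins: read the wrist's pose just before it. calibration takes no time and is no camera call.
A pose or a line that the arm cannot do raises bot.PlanningError and nothing moves.
- bot.close_job(): hands the job in, once; it reports no verdict.
Trained networks look in the newest picture that a camera, given by its name, has taken for a name from the list of things; names that differ only in an ending like _2 or _b are one class to them, and where a whole thing is asked for, a point or a joint stands for the part that bears it (a point fixed in the world has none). Each returns a list of dicts, best first, with "confidence" (0 to 1); they miss things now and then, are a little off and sometimes report something else, mostly with a low value. They report only what shows in the picture. A call takes as long as a camera call. They do not tell look-alikes from the thing itself.
- bot.search_frame(camera, thing): "bbox" ([left, top, width, height] in pixels, round what is visible of it).
Readings, each from a call of its own:
- bot.read_clock(): time.
- bot.read_joint_positions(): joint angles.
- bot.read_joint_vel(): joint speeds.
- bot.read_joint_efforts(): joint torques, N m.
- bot.read_position(): TCP position.
- bot.read_tool_rot(): TCP orientation.
- bot.read_ft_force(): force on the tool from outside, world axes, zero at the start.
- bot.read_moment(): the same for the moment, N m.
- bot.read_gripper_width(): opening from 0.0 (shut) to 1.0 (fully open).
Only numpy, scipy, OpenCV 4.12 (cv2) and the standard library are available. Lean on these libraries where they do the work, as an engineer would, in place of code of your own. Each camera call takes 0.05 s, during which the arm holds its last target. There are 200 camera calls.

## Working session

There is one attempt and no reset: what is moved stays moved. The work goes in short steps, each a Python script; the robot and the scene stay as the last script left them, time stands still between calls to the robot, and variables do not carry over. Pictures are saved under pics/ and viewed, about 12 in all and at most 16, crops included, and the job is handed in when it is done.

```bash
mkdir -p pics; python3 - <<'E'
from cell import bot
import cv2, numpy as np
for c in ["scene","side"]:
    im=bot.camera(c); cv2.imwrite(f"pics/{c}0.png",im[:,:,::-1])
    k=bot.calibration(c); print(c,np.round(k["mtx"],1).tolist(),np.round(k["extrinsics"],3).tolist())
    for t in ["grinder","spice_jar","salt_shaker","tin_can","bay_1","pepper_mill","garlic"]:
        print(t,[(np.round(d["bbox"]).tolist(),round(d["confidence"],2)) for d in bot.search_frame(c,t)][:4])
print(bot.read_clock(), bot.read_tool_rot(), np.round(bot.calibration("wrist")["hand_eye"],3).tolist(),bot.calibration("wrist")["mtx"])
E
```

```text
scene [[365.4, 0.0, 314.7], [0.0, 365.4, 200.2], [0.0, 0.0, 1.0]] [[-0.928, -0.373, -0.018, 0.405], [-0.272, 0.708, -0.651, 0.192], [0.255, -0.599, -0.759, 1.015], [0.0, 0.0, 0.0, 1.0]]
grinder [([326.0, 132.0, 17.0, 25.0], 0.92), ([315.0, 189.0, 14.0, 26.0], 0.22)]
spice_jar [([327.0, 150.0, 15.0, 35.0], 0.69)]
salt_shaker [([312.0, 188.0, 18.0, 30.0], 0.53)]
tin_can [([342.0, 104.0, 14.0, 25.0], 0.8), ([307.0, 175.0, 16.0, 21.0], 0.55)]
bay_1 [([222.0, 319.0, 48.0, 36.0], 0.88), ([272.0, 246.0, 32.0, 29.0], 0.8), ([242.0, 289.0, 38.0, 36.0], 0.75), ([261.0, 267.0, 33.0, 30.0], 0.62)]
pepper_mill [([200.0, 337.0, 42.0, 46.0], 0.55)]
garlic [([291.0, 226.0, 16.0, 13.0], 0.7)]
side [[426.2, 0.0, 323.2], [0.0, 426.2, 204.0], [0.0, 0.0, 1.0]] [[0.886, -0.463, -0.0, -0.421], [-0.215, -0.411, -0.886, 0.14], [0.41, 0.785, -0.464, 1.313], [0.0, 0.0, 0.0, 1.0]]
grinder [([365.0, 210.0, 13.0, 46.0], 0.95)]
spice_jar [([338.0, 209.0, 13.0, 34.0], 0.79)]
salt_shaker [([315.0, 199.0, 14.0, 29.0], 0.55)]
tin_can [([411.0, 266.0, 29.0, 39.0], 0.96), ([331.0, 205.0, 21.0, 25.0], 0.74)]
bay_1 []
pepper_mill [([268.0, 141.0, 5.0, 23.0], 0.46)]
garlic []
0.8 [-0.55730316  0.55731124 -0.43520216  0.43522   ] [[1.0, -0.0, -0.001, -0.0], [0.001, -0.284, 0.959, -0.143], [-0.0, -0.959, -0.284, 0.073], [0.0, 0.0, 0.0, 1.0]] [[309.70691629   0.         319.11673676]
 [  0.         309.70691629 198.42430927]
 [  0.           0.           1.        ]]
```

View pics/scene0.png

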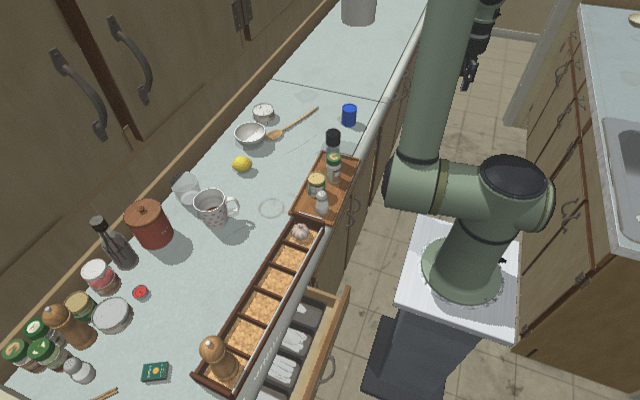

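View pics/side0.png

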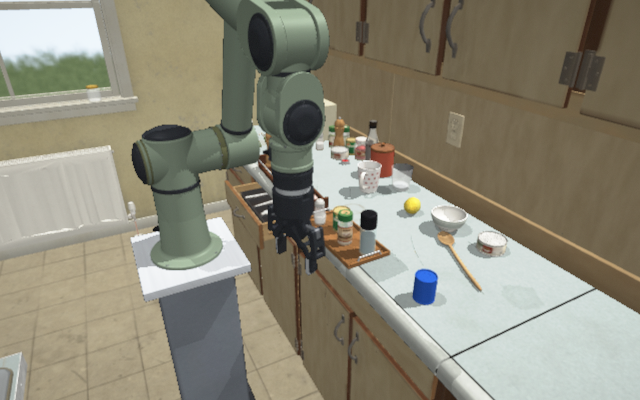

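The scene shows the tray holding the grinder (333,142), spice jar (334,165), tin (316,183) and salt shaker (321,202). The rack is to its left, with the pepper mill (215,355) at its +y end and the garlic (300,232) at its -y end. So bay_4=grinder, 3=jar, 2=shaker, 1=tin. The blue can (349,115) is the look-alike.

```bash
cat > h.py <<'E'
from cell import bot
import cv2, numpy as np
from scipy.spatial.transform import Rotation as R
def ray(c,uv):
    k=bot.calibration(c); E=k["extrinsics"]; d=np.linalg.inv(k["mtx"])@[uv[0],uv[1],1]
    return -E[:3,:3].T@E[:3,3], E[:3,:3].T@d
def plane(o,d,z): return o+d*(z-o[2])/d[2]
def tri(rs):
    A=0;b=0
    for o,d in rs:
        d=d/np.linalg.norm(d);P=np.eye(3)-np.outer(d,d);A=A+P;b=b+P@o
    return np.linalg.solve(A,b)
def wq(): return R.from_quat(bot.read_tool_rot(),scalar_first=True)
def wray(uv,p,q):
    k=bot.calibration("wrist");m=k["mtx"];v=(np.array(uv)-m[:2,2])/m[0,0];r=np.hypot(*v)
    d=np.array([*(v/r*np.sin(r)),np.cos(r)]) if r>1e-9 else np.array([0,0,1.])
    H=k["hand_eye"]
    return p+q.apply(H[:3,3]), q.apply(H[:3,:3]@d)
def wproj(P,p,q):
    k=bot.calibration("wrist");m=k["mtx"];H=k["hand_eye"]
    c=H[:3,:3].T@(q.inv().apply(np.array(P)-p)-H[:3,3]);t=np.arctan2(np.hypot(c[0],c[1]),c[2])
    return m[:2,2]+m[0,0]*t*c[:2]/np.hypot(c[0],c[1])
def down(yaw):
    "tool z down; tool x (jaw) at angle yaw about world z; tool y = z cross x"
    x=np.array([np.cos(yaw),np.sin(yaw),0]);z=np.array([0,0,-1.]);y=np.cross(z,x)
    return R.from_matrix(np.c_[x,y,z]).as_quat(scalar_first=True)
def save(c,name):
    im=bot.camera(c);cv2.imwrite(f"pics/{name}.png",im[:,:,::-1]);return im
E
python3 - <<'E'
from h import *
g=lambda c,uv,z: np.round(plane(*ray(c,uv),z),3)
q=wq();print(np.round(q.as_matrix(),2).tolist())
for n,uv,z in [("bay mill",(246,337),.017),("b",(261,307),.017),("c",(277,282),.017),("d",(288,260),.017)]: print(n,g("scene",uv,z))
print("rack corners top", [g("scene",uv,.04) for uv in [(195,377),(234,397),(327,226),(295,222)]])
for n,a,b,h in [("grinder",(333,131),(369,212),.141),("jar",(334,155),(344,210),.112),("tin",(316,176),(341,207),.078),("salt",(321,190),(319,200),.09)]:
    print(n,g("scene",a,h),g("side",b,h))
E
```

```text
[[0.24, 0.0, 0.97], [-0.97, -0.0, 0.24], [0.0, -1.0, 0.0]]
bay mill [0.459 0.389 0.017]
b [0.46  0.308 0.017]
c [0.453 0.229 0.017]
d [0.454 0.156 0.017]
rack corners top [array([0.514, 0.515, 0.04 ]), array([0.413, 0.518, 0.04 ]), array([0.388, 0.021, 0.04 ]), array([0.481, 0.042, 0.04 ])]
grinder [ 0.48  -0.277  0.141] [ 0.482 -0.273  0.141]
jar [ 0.448 -0.199  0.112] [ 0.451 -0.183  0.112]
tin [ 0.479 -0.123  0.078] [ 0.485 -0.106  0.078]
salt [ 0.439 -0.063  0.09 ] [ 0.434 -0.049  0.09 ]
```

```bash
python3 - <<'E'
s=open('h.py').read()
i=s.index("def down");j=s.index("def save")
s=s[:i]+'''def down(yaw):
    "tool y down, tool x (jaw) at yaw about world z"
    x=np.array([np.cos(yaw),np.sin(yaw),0]);y=np.array([0,0,-1.])
    return R.from_matrix(np.c_[x,y,np.cross(x,y)]).as_quat(scalar_first=True)
'''+s[j:]
open('h.py','w').write(s)
E
python3 - <<'E'
from h import *
for P in [(.46,-.165,.3),(.456,.27,.3)]:
    for y in (0,np.pi): 
        r=bot.solve_ik(P,down(y)); print(P,y,None if r is None else np.round(r,2))
P=(.455,-.20,.28)
bot.move_pose(P,down(0))
p,q=bot.read_position(),wq(); save("wrist","w0"); print(p,np.round(q.as_matrix()[:,1],2))
for t in ["grinder","spice_jar","salt_shaker","tin_can"]:
    print(t,[(np.round(d["bbox"]).tolist(),round(d["confidence"],2)) for d in bot.search_frame("wrist",t)][:3])
for n,P in dict(grinder=(.48,-.275,.141),jar=(.45,-.19,.112),tin=(.482,-.115,.078),salt=(.437,-.056,.096)).items(): print(n,wproj(P,p,q).round())
print(bot.read_clock())
E
```

```text
(0.46, -0.165, 0.3) 0 [-0.5   0.17 -0.22  1.18  0.    1.08]
(0.46, -0.165, 0.3) 3.141592653589793 [-0.5   0.17 -0.22  1.18  0.   -2.07]
(0.456, 0.27, 0.3) 0 [ 0.4   0.25 -0.12  1.2   0.    1.97]
(0.456, 0.27, 0.3) 3.141592653589793 [ 0.4   0.25 -0.12  1.2   0.   -1.18]
[ 0.45476949 -0.20077968  0.27987534] [-0. -0. -1.]
grinder [([324.0, 200.0, 43.0, 76.0], 0.81)]
spice_jar [([290.0, 144.0, 45.0, 50.0], 0.79)]
salt_shaker [([284.0, 21.0, 34.0, 49.0], 0.75), ([317.0, 78.0, 49.0, 51.0], 0.3)]
tin_can [([326.0, 327.0, 33.0, 8.0], 0.64)]
grinder [343. 258.]
jar [314. 170.]
tin [343.  98.]
salt [301.  42.]
2.75
```

View pics/w0.png

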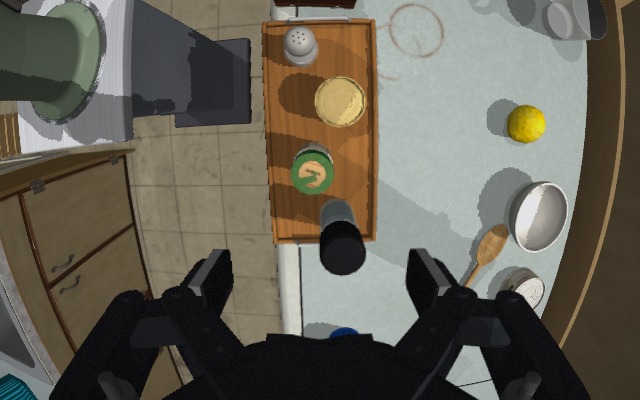

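The wrist view shows the tray things: grinder cap (343,254), green-capped jar (313,174), gold-lidded tin (340,101) and shaker (299,41). The blue can at (344,332) is off the tray and rejected. Next I'll look at the rack and crop the tray closely.

```bash
python3 - <<'E'
from h import *
bot.move_pose((.455,.19,.30),down(0))
p,q=bot.read_position(),wq(); im=save("wrist","w1")
np.save("w1p.npy",np.r_[p,q.as_quat()])
for t in ["bay_1","pepper_mill","garlic"]:
    for d in bot.search_frame("wrist",t)[:6]:
        b=d["bbox"]; c=(b[0]+b[2]/2,b[1]+b[3]/2); print(t,np.round(b),round(d["confidence"],2),plane(*wray(c,p,q),.017).round(3))
a=cv2.imread("pics/w0.png")[0:290,245:395]; b=cv2.imread("pics/w1.png")[0:300,200:440]
a=cv2.resize(a,None,fx=2,fy=2,interpolation=2);b=cv2.resize(b,None,fx=2,fy=2,interpolation=2)
o=np.zeros((600,780,3),np.uint8);o[:580,:300]=a;o[:600,300:]=b;cv2.imwrite("pics/m1.png",o)
p0=np.array([.45477,-.20078,.27988]); q0=R.from_quat(down(0),scalar_first=True)
for n,uv,z in [("grinder",(343,254),.141),("jar",(313,174),.112),("tin",(340,101),.078),("salt",(299,41),.092)]: print(n,plane(*wray(uv,p0,q0),z).round(4))
E
```

```text
bay_1 [297.  52.  54.  48.] 0.97 [0.462 0.309 0.017]
bay_1 [296.   0.  58.  46.] 0.7 [0.465 0.384 0.017]
bay_1 [292. 107.  60.  53.] 0.59 [0.461 0.228 0.017]
bay_1 [291. 167.  60.  44.] 0.57 [0.458 0.15  0.017]
garlic [290. 166.  58.  45.] 0.65 [0.456 0.151 0.017]
garlic [297. 234.  39.  28.] 0.63 [0.453 0.057 0.017]
grinder [ 0.48   -0.2705  0.141 ]
jar [ 0.4495 -0.194   0.112 ]
tin [ 0.4787 -0.1186  0.078 ]
salt [ 0.4346 -0.0535  0.092 ]
```

View pics/m1.png

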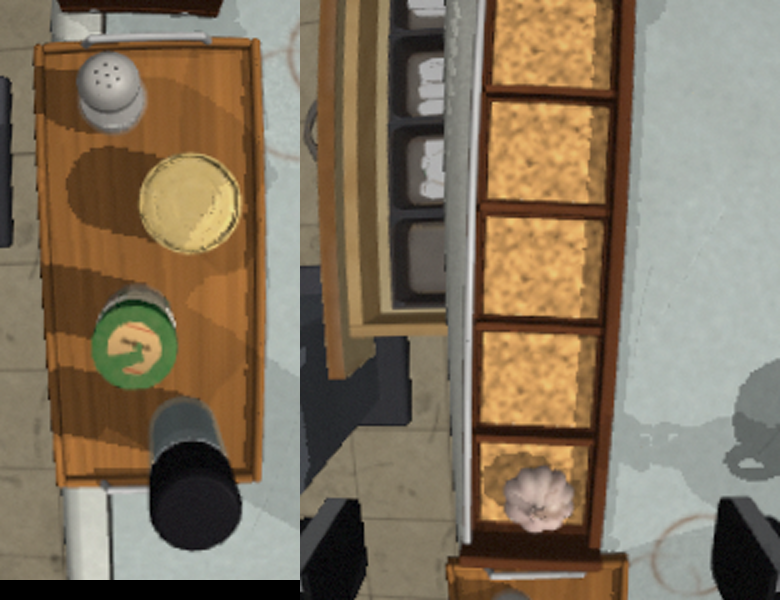

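```bash
python3 - <<'E'
from h import *
w=np.load("w1p.npy");p=w[:3];q=R.from_quat(w[3:])
f=lambda u,v,z: plane(*wray(((u-300)/2+200,v/2),p,q),z)[:2]
M=[]
for a,b in [((478,438),(590,435)),((475,324),(600,326)),((478,206),(607,210)),((485,92),(615,97))]:
    A,B=f(*a,.034),f(*b,.034);M.append((A+B)/2);print(A.round(4),B.round(4),((A+B)/2).round(4),np.degrees(np.arctan2(*(B-A)[::-1])).round(1))
print("spacing",np.linalg.norm(np.diff(M,axis=0),axis=1))
# cork floor left/right visible edges, bays 1..3 mid rows ; back board inner top edge
for v in (380,266,150): print(f(480,v,.017),f(592,v,.017))
for v in (380,266,150,50): print("board outer/inner top",f({380:612,266:619,150:627,50:633}[v],v,.04),f({380:598,266:606,150:613,50:619}[v],v,.04))
E
```

```text
[0.4136 0.1106] [0.4926 0.1128] [0.4531 0.1117] 1.6
[0.4139 0.1919] [0.4978 0.1904] [0.4558 0.1912] -1.0
[0.4171 0.2708] [0.5013 0.2681] [0.4592 0.2694] -1.8
[0.4219 0.3474] [0.5065 0.3443] [0.4642 0.3459] -2.1
spacing [0.07948488 0.07834501 0.07657542]
[0.41463308 0.14845731] [0.4945942  0.14834962]
[0.41632525 0.22964072] [0.49324896 0.22949739]
[0.41706552 0.30995325] [0.49277925 0.30977241]
board outer/inner top [0.50615517 0.15447944] [0.49661591 0.15447239]
board outer/inner top [0.50896683 0.23148625] [0.50042509 0.23135375]
board outer/inner top [0.51343987 0.3078414 ] [0.50435889 0.30753654]
board outer/inner top [0.51777573 0.37626851] [0.50861861 0.37578608]
```

Bay 2 centre is about (0.4575, 0.230), with the row direction about (0.05, 1) and a pitch of 80 mm. Scene and wrist views agree to within 5 mm. I'll move the grinder first, with the jaws across the row and the camera toward -y.

```bash
cat >> h.py <<'E'
Q=down(np.pi); D=np.array([.05,.9987])
def bay(n): return np.array([.4575,.2305])+D*.08*(n-2)
def pick(xy,z,force,lift=.15):
    bot.move_pose((*xy,z+lift),Q); bot.move_linear((*xy,z),speed=.12)
    bot.set_gripper(0,grasp_force=force)
    w=bot.read_gripper_width(); f0=bot.read_ft_force()
    bot.move_linear((*xy,z+lift),speed=.12)
    print("width mm",w*85,bot.read_gripper_width()*85,"dF",np.round(bot.read_ft_force()-f0,1),bot.read_clock())
def carry(n,z,lift=.15):
    bot.move_linear((*bay(n),z+lift),speed=.22)
def lower(n,z,lift=.15):
    xy=bay(n); bot.move_linear((*xy,z+.025),speed=.12)
    hit=bot.move_linear((*xy,z+.007),speed=.03,until_force=4)
    print("hit",hit,"z over pick",bot.read_position()[2]-z,np.round(bot.read_ft_force(),1))
def release(n,lift=.15):
    bot.set_gripper(1.0); p=bot.read_position(); bot.move_linear((p[0],p[1],p[2]+lift),speed=.15); print(bot.read_clock())
E
python3 - <<'E'
from h import *
bot.move_linear((.455,-.1,.3),speed=.25)
pick((.480,-.273),.0815,40)
carry(4,.0815)
p,q=bot.read_position(),wq();np.save("w2p.npy",np.r_[p,q.as_quat()]); save("wrist","w2")
print(wproj((*bay(4),.017),p,q),p)
E
```

```text
width mm 48.37007652173543 48.03350751182804 dF [ 2.1  0.  -6.8] 11.8083
[320.08000629 170.8987494 ] [0.46565785 0.38979988 0.23155674]
```

View pics/w2.png

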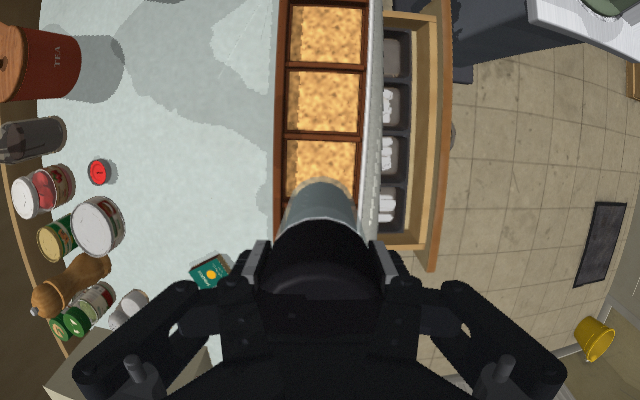

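The grinder is held, with the grinder body at (320,205). Dividers show at rows 136 and 68, and I'll use them to check the bay positions from this side.

```bash
python3 - <<'E'
from h import *
w=np.load("w2p.npy");p=w[:3];q=R.from_quat(w[3:])
for a,b in [((283,136),(363,137)),((285,67),(366,69))]:
    A,B=[plane(*wray(x,p,q),.034)[:2] for x in (a,b)];print(A,B,(A+B)/2)
print("exp dividers",[bay(n+.5).round(4) for n in (1,2,3)])
E
```

```text
[0.50640666 0.34724477] [0.41809886 0.34830448] [0.46225276 0.34777462]
[0.50344077 0.27066923] [0.41559994 0.27249366] [0.45952035 0.27158144]
exp dividers [array([0.4555, 0.1906]), array([0.4595, 0.2704]), array([0.4635, 0.3503])]
```

Agreement is within 2.5 mm, so I'll place it.

```bash
python3 - <<'E'
from h import *
lower(4,.0815); release(4)
bot.move_linear((.4615,.25,.24),speed=.22)
save("wrist","w3"); save("scene","s3")
a=cv2.imread("pics/w3.png")[80:400,160:480];b=cv2.imread("pics/s3.png")[200:400,170:370]
cv2.imwrite("pics/m3.png",np.hstack([cv2.resize(a,(400,400)),cv2.resize(b,(400,400))]))
E
```

```text
hit True z over pick 0.011432174633620173 [-1.1 -0.4  4.8]
18.3083
```

View pics/m3.png

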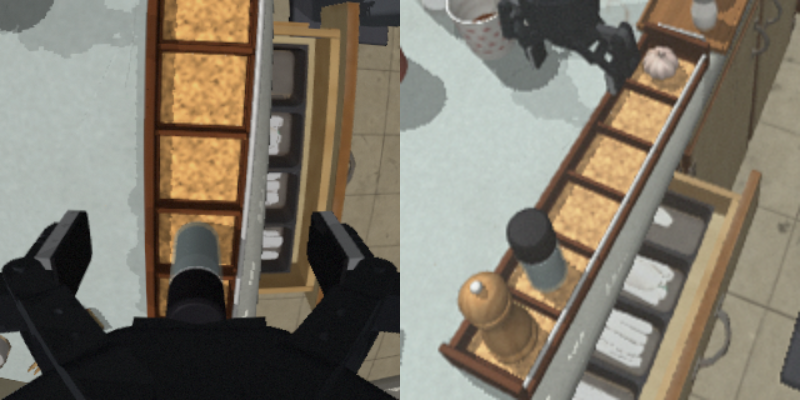

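The grinder stands upright in bay 4 (at (545,260) in the right panel), beside the untouched mill. Next are the jar and the shaker.

```bash
python3 - <<'E'
from h import *
pick((.4495,-.193),.057,35)
w=bot.read_gripper_width()*85
assert 40<w<50,w
carry(3,.057); lower(3,.057); release(3)
pick((.4355,-.055),.0485,30)
save("wrist","w4")
E
```

```text
width mm 44.92510296831005 44.95381745394076 dF [ 1.3 -0.7 -6.4] 24.0833
hit True z over pick 0.011118735468956704 [-0.9 -0.1  2.9]
29.8333
width mm 36.416835568365634 36.420543404976804 dF [ 2.2  0.1 -5.5] 34.5167
```

View pics/w4.png

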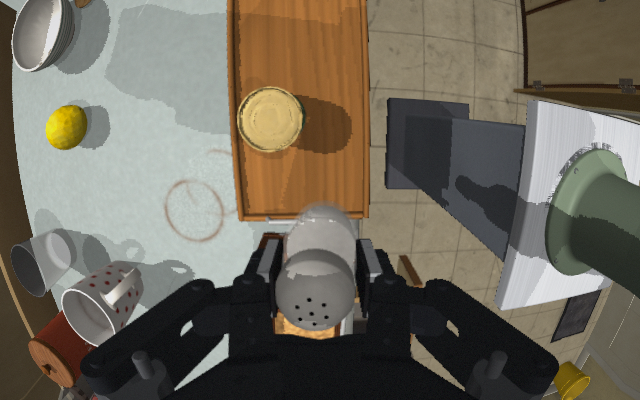

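The shaker is held upright and the tin lid is at (270,119). I'll place the shaker, then re-measure and fetch the tin.

```bash
python3 - <<'E'
from h import *
p=np.array(bot.read_position()); t=plane(*wray((270,119),p,wq()),.078)[:2]
print("tin",t); xy=(t+np.array([.4787,-.1186]))/2
assert np.linalg.norm(t-[.4787,-.1186])<.012
carry(2,.0485); lower(2,.0485); release(2)
pick(xy,.027,40)
w=bot.read_gripper_width()*85
assert 50<w<62,w
carry(1,.027); lower(1,.027); release(1)
bot.move_linear((.40,-.1,.30),speed=.22)
bot.move_linear((.40,.0,.32),speed=.22)
a=save("scene","s5");b=save("wrist","w5");c=save("side","d5")
cv2.imwrite("pics/m5.png",np.hstack([cv2.resize(a[190:400,170:350],(343,400)),cv2.resize(b[:200,120:520],(450,225)).copy() if 0 else cv2.resize(c[100:260,220:400],(450,400))])[:,:,::-1])
E
```

```text
tin [ 0.47740869 -0.11880785]
hit True z over pick 0.011123030853849705 [-0.4  0.2  1.9]
39.3833
width mm 56.12821737800627 56.36424067497582 dF [ 0.2 -1.8 -7.9] 43.875
hit True z over pick 0.011383595063054319 [0.  0.9 3.7]
48.4833
```

View pics/m5.png

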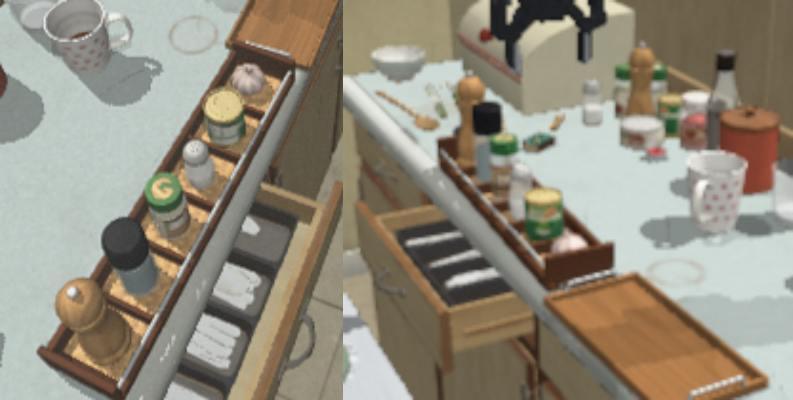

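Both views show all four things upright in their compartments, in the order mill, grinder, jar, shaker, tin, garlic. The tray is empty and the arm is clear of everything.

```bash
python3 -c "
from h import *
bot.wait(.5); bot.close_job(); print(bot.read_clock())"
```

```text
the job is handed in; nothing more can be done
the job is handed in; nothing more can be done
```

The four things from the tray are in the rack, upright. From the pepper mill, the row runs grinder (bay 4), spice jar (bay 3), salt shaker (bay 2), tin (bay 1), then the garlic. I left the mill, the garlic and the blue look-alike can alone.

- **Grips:** the gripper widths matched the sizes given: 48 mm for the grinder, 45 mm for the jar, 36 mm for the shaker and 56 mm for the tin.
- **Placing:** each thing touched down about 11 mm above its pick height, which matches the cork being 11 mm higher than the tray floor.
- **Last look:** the final scene and side pictures showed everything standing, the tray empty and the arm clear.
- **Time:** the clock was at about 48 s after the last release, against the 125 s limit; I couldn't read it after handing in.
- **Disagreements:** measured positions differed slightly between views. The bay dividers were within about 2.5 mm, well inside the clearance of the compartments. The first estimates of the tray things from the scene and side cameras differed by up to 17 mm, so I used the wrist camera instead. One network report took the blue can for the tin, and I rejected it.

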